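# Set the transport lock of a vortex mixer

### The arm

A 7-joint arm with a two-finger parallel gripper is mounted at the origin on the work surface; the furniture and walls round the work are solid. World frame = base frame: x ahead of the robot, y to its left, z up, the work surface at z = 0. Lengths are in m, angles in rad, forces in N, time in s.
With the tool pointing down it reaches from about 0.425 to 0.925 m from the base axis. Payload 6.8 kg.
Tool frame: the origin (TCP) lies on the centre line of the jaws, within the pads' length; the fingertips stand 8 mm ahead of it and the grasp point (between the pads) lies 11 mm behind it (bot.tips_ahead is the distance from the TCP to the fingertips, in m); z points along the fingers, y is the line along which they close (so a half turn about z gives the same grasp; the last joint's range is limited). The gripper opens to 85 mm and grips with 20 to 120 N. Pads are 22 mm wide; open, the fingers measure 114 mm over their backs; the gripper's body (76 mm by 85 mm) begins 54 mm behind the grasp point. The pads swing forward as they close: fully open they stand 13 mm farther back than shut.
Start: joints at [1.116, 0.477, 0.022, 1.555, -0.011, 1.109, -0.083], TCP at [0.229, -0.635, 0.239] pointing down, gripper open.
Joint ranges: [-2.96, 2.96], [-0.34, 2.1], [-1.41, 1.46], [0.24, 2.44], [-1.37, 4.51], [0.17, 1.92], [-2.96, 2.96]. Speed limits (rad/s): [2.39, 2.39, 3.14, 3.14, 3.14, 3.14, 3.14].

### API

Orientations are given as a unit quaternion [w, x, y, z].
In Python, from station import bot gives the robot as it stands.
- The arm moves only by the tool send_rows, never from a script. Its argument "deltas" is text: rows parted by semicolons, each of 4 numbers parted by spaces: the shift along the tool's x, y, z in m, then the turn about the tool's z in degrees. In form: x y z spin; .... A call has 1 to 5 rows; each row is the pose to reach, as a shift and turn from the pose commanded when the call began, along the tool's axes at that moment; what a row does not reach only later rows make up. A row lasts 1/10 s, in which the tool goes at most 50 mm and 8.59 degrees, less where a joint would pass 70% of its speed; a pose out of reach is approached as far as the arm can. A call with a gripper value outside its range is refused whole. "claw" is the opening, from 0 (shut) to 1 (fully open), set as the call begins (left out, the last holds). The fingers move at their own pace and stop on an object; "force" is the grip in N (left out, the last holds). Time passes only in rows, so rows that repeat a pose let the fingers close. It gives the time, the measured TCP pose, the force, the opening and the grip force at its end, in the units of the state.
- bot.get_obs(): the state, without advancing time (a new reading comes with each control period).
- bot.read_camera(name): name is "side" or "top" or "wrist"; returns a dict with "img" (384x512x3 uint8, red, green, blue), "depth" (384x512 float32, m along the optical axis (not along the pixel's ray), 0 where there is no reading), "fx", "fy", "cx", "cy" (pixels), "camera_from_world" (4x4, takes a point from world to camera coordinates). Camera axes: x right, y up, looking along -z (the intrinsics and any distortion apply to the point x, -y, -z); pixel columns grow to the right and rows downward; lengths in m; the calibration is good to about 2 mm. A picture is of the moment at which its call begins.
- bot.hand_in(): hands the job in; it is judged then, once.
Trained networks look in a picture, given as the dict that the camera call returned (one of the last four; its "shot" number tells which), for a name from the list of things; names that differ only in an ending like _2 or _b are one class to them, and where a whole thing is asked for, a point or a joint stands for the part that bears it (a point fixed in the world has none). Each returns a list of dicts, best first, with "confidence" (0 to 1); they miss things now and then, are a little off and sometimes report something else, mostly with a low value. They report only what shows in the picture. A call takes as long as a camera call.
- bot.masks_of(picture, query): "mask" (384x512 bool, what is visible of it).
- bot.landmark_of(picture, query): "xyz" ([x, y, z] in m, in world coordinates, good to about 4 mm: a listed point, or the origin of a listed thing).
The state is a dict: "t": time; "q": joint angles; "joint_vel": joint speeds; "joint_torque": joint torques, N m; "eef_pos": TCP position; "tool_rot": TCP orientation; "contact_force": force on the tool from outside, world axes, zero at the start; "torque": the same for the moment, N m; "gripper_width": opening from 0.0 (shut) to 1.0 (fully open); "grasp_force": force on a finger pad.
Only numpy, scipy, OpenCV 4.12 (cv2) and the standard library are available. Lean on these libraries where they do the work, as an engineer would, in place of code of your own. Each camera call takes 0.05 s, during which the arm holds its last target. There are 200 camera calls.

### The job

Lock the vortex mixer's drive so that it can be carried: turn the black bar knob on its sloping panel clockwise, feeling for the hidden notch where the turning resistance dips, stop there, and then push the knob all the way in towards the panel and let go. Leave the other things on the bench where they are.

Things in the scene. Friction and masses are not known exactly. Their poses are not given: they have to be found in the camera images.
- mixer: White vortex mixer fixed on the table, 210 mm deep (x), 150 wide (y), 102 high, black rubber cup head (68 mm across, top at 136 mm) on its rear deck. Origin: centre of its underside; x points from the sloping front panel to the rear, z up. The panel rises to the rear at 28 degrees, so its outward normal leans 28 degrees from vertical to the front.
- panel_lock (a point): Middle of the round steel plate under the knob, on the panel: 46.5 mm in front of the mixer's origin (-x), 71 mm high. z points out of the panel along the knob's axis, x up the slope. In the notch (place unknown, see lock_spindle) a hidden spring ball holds the knob: let go within about 0.12 rad of its middle, the knob is drawn to the middle.
- knob_grip (a point): Grip point of the black bar knob: on its axis, 42 mm off the panel (knob out). z points out of the panel, x along the bar to its end with a white line. Bar 74 mm long, 18 thick (y), 31 tall: top 7 mm above this point, foot 23 mm below it on a round skirt 76 mm across, whose underside stands 11 mm off the panel when out. The point turns and moves in with the knob.
- lock_spindle (a joint): Turn of the knob, rad, growing clockwise seen facing the panel; stops at -0.5 and 1.9. Starts at -0.3 to 0.3, marked end up the slope. Notch 0.4 to 1.5 rad clockwise of the start. Even friction of 0.06 N m; from 0.2 rad before the notch's middle a spring ball pulls onward (up to about 0.3 N m), just past it pulls back as strongly: a dip, then a leap. Out again 0.2 rad past.
- lock_knob (a joint): How far the knob is pushed in along its axis, m: 0 out, 0.010 fully in. It slides against about 6 N of friction and stays where it is left. It goes in only within about 0.1 rad of the middle of the notch; elsewhere it is blocked after 3 to 5 mm. Do not lean on it while turning: pushed in more than about 2 mm, it jams.
- dropper_1: Small white dropper bottle with a blue cap, 26x26x80 mm, stands left of the mixer (bystander). Origin at the centre of its underside.
- dropper_2: Small white dropper bottle with a green cap, 26x26x80 mm, stands right of the mixer (bystander). Origin at the centre of its underside.
- tip_box: Blue pipette tip box with clear lid, 96x126x85 mm, behind the mixer (bystander). Origin at the centre of its underside.
- tape_roll: Roll of beige tape lying flat, 85 mm across, 24 mm high, in front on the right (bystander). Origin at the centre of its underside.
- mouse: Black computer mouse, 108x60x44 mm, in front on the left (bystander). Origin at the centre of its underside.

How it is judged:
By the outcome, as a careful person would: the job done as asked, in the order asked, and still so for the second after the job is handed in, with the robot touching nothing.
It also fails if it takes over 61 s, if anything falls off the work surface, if the arm or the gripper's body presses on something with over 40 N, if the wrist force passes 120 N, or if a joint passes its speed limit or range.

## Working session

There is one attempt and no reset: what is moved stays moved. The work goes in short steps, Python scripts to look and compute and a tool call to move; the robot and the scene stay as the last step left them, time stands still between calls to the robot, and variables do not carry over. Pictures are saved under pics/ and viewed, at most 10 in all, crops included, and the job is handed in when it is done.

Besides the shell and the picture viewer there is one more tool, called after "Emit:" as a command line: name --argument value ..., lists and objects as JSON in quotes. send_rows: Moves the arm, as the interface text tells. Its arguments: {"type":"object","properties":{"deltas":{"type":"string"},"claw":{"type":"number"},"force":{"type":"number"}},"required":["deltas"]}

```bash
mkdir -p pics
cat > h.py <<'E'
import numpy as np, cv2
from station import bot
from scipy.spatial.transform import Rotation as R
def rot(q): return R.from_quat([q[1],q[2],q[3],q[0]])
def save(c,n): cv2.imwrite(f'pics/{n}.png',cv2.cvtColor(c['img'],cv2.COLOR_RGB2BGR))
def proj(c,p):
    q=c['camera_from_world']@np.r_[p,1]; return c['cx']+c['fx']*q[0]/-q[2], c['cy']+c['fy']*-q[1]/-q[2]
E
python3 - <<'E'
from h import *
o=bot.get_obs(); print(o['t'],o['eef_pos'],o['tool_rot'])
ims=[]
for n in ['top','side']:
    c=bot.read_camera(n); ims.append(c['img'])
    for q in ['mixer','panel_lock','knob_grip','dropper_1','tip_box','tape_roll','mouse']:
        for r in bot.landmark_of(c,q)[:2]: print(n,q,np.round(r['xyz'],3),round(r['confidence'],2),np.round(proj(c,r['xyz'])))
im=np.vstack(ims); cv2.imwrite('pics/a.png',cv2.resize(im,(400,600))[:,:,::-1])
cv2.imwrite('pics/top.png',ims[0][:,:,::-1]);cv2.imwrite('pics/side.png',ims[1][:,:,::-1])
E
```

```text
0.0 [ 0.22924887 -0.63425778  0.23833029] [-8.81034652e-04  9.84995238e-01  1.72579145e-01 -2.06599656e-04]
top mixer [ 0.586 -0.129 -0.001] 0.69 [286. 192.]
top panel_lock [ 0.538 -0.139  0.075] 0.57 [292. 209.]
top knob_grip [ 0.518 -0.139  0.11 ] 0.76 [294. 216.]
top dropper_1 [ 0.517 -0.016  0.002] 0.66 [244. 219.]
top dropper_1 [ 0.63  -0.235  0.   ] 0.49 [325. 175.]
top tip_box [ 0.801 -0.07   0.   ] 0.96 [263. 114.]
top tape_roll [ 0.324 -0.242 -0.001] 0.74 [332. 291.]
top mouse [ 0.35   0.113 -0.001] 0.6 [196. 283.]
side mixer [ 0.584 -0.118  0.001] 0.93 [255. 233.]
side panel_lock [ 0.541 -0.14   0.069] 0.89 [235. 220.]
side knob_grip [ 0.521 -0.148  0.111] 0.75 [225. 210.]
side dropper_1 [ 0.514 -0.021  0.   ] 0.63 [245. 197.]
side dropper_1 [ 0.631 -0.234  0.001] 0.5 [256. 279.]
side tip_box [ 0.797 -0.068 -0.001] 0.63 [342. 244.]
side tape_roll [ 0.328 -0.248  0.001] 0.58 [142. 242.]
side mouse [ 0.35   0.116 -0.001] 0.57 [213. 148.]
side mouse [ 0.585 -0.123  0.002] 0.25 [255. 234.]
```

View pics/top.png

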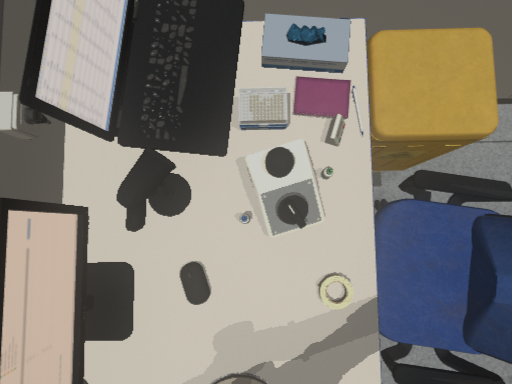

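View pics/side.png

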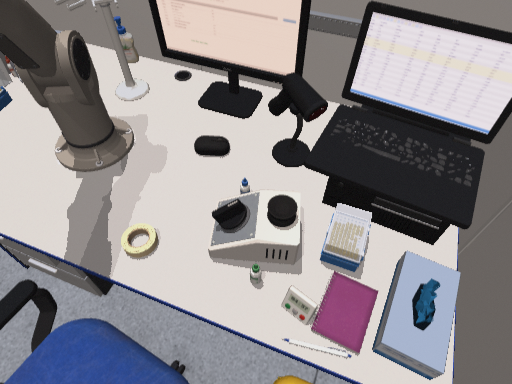

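The top view shows the mixer near (285,190) with a small left yaw, its panel and knob at (293,210), and the white line hard to see. The side view shows the knob at (230,213). Next I'll fit the panel and bar from depth.

```bash
cat >> h.py <<'E'
def cloud(c,m=None):
    d=c['depth']; v,u=np.nonzero((d>0) if m is None else (m&(d>0))); z=d[v,u]
    p=np.c_[(u-c['cx'])/c['fx']*z,-(v-c['cy'])/c['fy']*z,-z]
    T=np.linalg.inv(c['camera_from_world']); return p@T[:3,:3].T+T[:3,3], c['img'][v,u]
def panel(P):
    # best 28deg plane: n=(-s cos a,-s sin a,c); a=yaw
    s,cc=np.sin(np.radians(28)),np.cos(np.radians(28)); best=(0,)
    for a in np.arange(-.2,.8,.02):
        n=np.array([-s*np.cos(a),-s*np.sin(a),cc]); h,e=np.histogram(P@n,bins=np.arange(-.5,.5,.002)); k=h.argmax()
        if h[k]>best[0]: best=(h[k],a,n,e[k]+.001)
    n,d=best[2:]; 
    for _ in range(3):
        I=P[abs(P@n-d)<.003]; m=I.mean(0); n=np.linalg.svd(I-m)[2][2]; n*=np.sign(n[2]); d=n@m
    return best[1],n,d,len(I)
def bar(P,yaw,lo=.040,hi=.056,cen=None):
    # in frame of panel centred at cen (panel_lock)
    s,cc=np.sin(np.radians(28)),np.cos(np.radians(28)); 
    z=np.array([-s*np.cos(yaw),-s*np.sin(yaw),cc]); y=np.array([-np.sin(yaw),np.cos(yaw),0]); x=np.cross(y,z)
    q=(P-cen)@np.c_[x,y,z]; k=(q[:,2]>lo)&(q[:,2]<hi)&(np.hypot(q[:,0],q[:,1])<.05); q=q[k]
    m=q[:,:2].mean(0); v=np.linalg.svd(q[:,:2]-m)[2][0]; v*=np.sign(v[0])
    return len(q),m,q[:,2].mean(),-np.arctan2(v[1],v[0]),(x,y,z)
E
python3 - <<'E'
from h import *
for n in ['top','side']:
    c=bot.read_camera(n); m=bot.masks_of(c,'mixer')[0]['mask']
    P,C=cloud(c,m); P=P[P[:,2]>.02]
    yaw,nn,d,k=panel(P); print(n,len(P),'yaw',yaw,np.arctan2(-nn[1],-nn[0]),'tilt',np.degrees(np.arccos(nn[2])),k)
    rc=cv2.minAreaRect(P[:,:2].astype(np.float32)); print(rc)
    L=bot.landmark_of(c,'panel_lock')[0]['xyz']; print('L',L, 'plane off',nn@L-d)
    for cen in [np.array([.540,-.140,.071])]: print('bar',bar(P,np.arctan2(-nn[1],-nn[0]),cen=cen)[:4])
E
```

```text
top 5219 yaw 0.29999999999999977 0.2820821674247833 tilt 27.73096326209974 2206
((0.586249053478241, -0.12269090116024017), (0.21014758944511414, 0.15054471790790558), 16.357357025146484)
L [0.5407, -0.1371, 0.0717] plane off 0.0006009998343740608
bar (224, array([0.00486834, 0.00407801]), np.float64(0.04683152299558778), np.float64(-0.3048303877490632))
side 5692 yaw 0.29999999999999977 0.28649685723774837 tilt 27.896259375281996 1792
((0.5831708312034607, -0.1238340437412262), (0.21033558249473572, 0.15311256051063538), 15.911518096923828)
L [0.538, -0.1377, 0.0671] plane off -0.0034652836055550917
bar (228, array([0.00182672, 0.00129135]), np.float64(0.046848406028936335), np.float64(-0.2929704733457319))
```

```bash
cat >> h.py <<'E'
YAW=.283; PL=np.array([.585,-.123,0])-.0465*np.array([np.cos(YAW),np.sin(YAW),0])+[0,0,.071]
S,CC=np.sin(np.radians(28)),np.cos(np.radians(28))
Z=np.array([-S*np.cos(YAW),-S*np.sin(YAW),CC]); Y=np.array([-np.sin(YAW),np.cos(YAW),0]); X=np.cross(Y,Z)
def tgt(th,gap=0.,r=.028,half=.011,depth=.014):
    e=-np.cos(th)*X+np.sin(th)*Y; f=-np.cos(th)*Y-np.sin(th)*X
    c=PL+.042*Z+r*e+.009*f+.007*Z; fh=f*[1,1,0]; fh/=np.linalg.norm(fh)
    p=c+(half+gap)*fh; p[2]=c[2]-depth+.008
    return p, np.arctan2(-fh[1],-fh[0])   # TCP pos, world angle of tool x
def delta(p,ang):
    o=bot.get_obs(); Rm=rot(o['tool_rot']).as_matrix(); a=np.arctan2(Rm[1,0],Rm[0,0])
    d=Rm.T@(p-o['eef_pos']); sp=-np.degrees((ang-a+np.pi)%(2*np.pi)-np.pi)
    return np.round(np.r_[d*1000,sp],1)
E
python3 - <<'E'
from h import *
print(PL)
for th in [-.3,0,.5,1.2]: print(th,*tgt(th))
p,a=tgt(-.3,gap=.02); p[2]=.20; print(p,a,delta(p,a))
E
```

```text
[ 0.54034967 -0.13598455  0.071     ]
-0.3 [ 0.50829422 -0.1739289   0.09695498] 2.120421040619374
0 [ 0.50010625 -0.16851606  0.09511923] 1.8537963267948965
0.5 [ 0.49040406 -0.15507247  0.09470274] 1.40436290788036
1.2 [ 0.48774106 -0.13211799  0.09956307] 0.6977750203725007
[ 0.51874157 -0.19098331  0.2       ] 2.120421040619374 [ 422.9 -319.1   39.3 -101.6]
```

Emit:
send_rows --deltas "0.423 -0.319 0 -101.6;0.423 -0.319 0 -101.6;0.423 -0.319 0 -101.6;0.423 -0.319 0 -101.6;0.423 -0.319 0 -101.6" --claw 0

```text
t: 1.6
eef_pos: [0.3668, -0.4237, 0.2396]
tool_rot: [0.0, 0.852, 0.524, 0.0]
contact_force: [0.3, -0.1, -0.2]
gripper_width: 0.141
grasp_force: 0.0
```

Run:
```python
from h import *
p,a=tgt(-.3,gap=.02); p[2]=.20; print(delta(p,a))
```

```text
[276.3  30.5  39.5 -58.3]
```

Emit:
send_rows --deltas "0.276 0.03 0 -58;0.276 0.03 0 -58;0.276 0.03 0 -58;0.276 0.03 0 -58;0.276 0.03 0 -58"

```text
t: 2.1
eef_pos: [0.5044, -0.215, 0.2398]
tool_rot: [0.001, 0.601, 0.799, -0.0]
contact_force: [1.1, -1.4, -0.1]
gripper_width: 0.002
grasp_force: 0.0
```

Run:
```python
from h import *
p,a=tgt(-.3,gap=.02); p[2]=.20; print(delta(p,a))
```

```text
[ 19.1  20.5  39.7 -15.3]
```

Emit:
send_rows --deltas "0.019 0.02 0.02 -15.3;0.019 0.02 0.04 -15.3;0.019 0.02 0.04 -15.3;0.019 0.02 0.04 -15.3"

```text
t: 2.5
eef_pos: [0.5172, -0.1936, 0.1994]
tool_rot: [-0.0, 0.493, 0.87, -0.0]
contact_force: [0.1, -0.4, -0.0]
gripper_width: 0.003
grasp_force: 0.0
```

Run:
```python
from h import *
p,a=tgt(-.3,gap=.02); print(delta(p,a),bot.get_obs()['contact_force'])
c=bot.read_camera('wrist'); save(c,'w1')
P,C=cloud(c); P=P[(P[:,2]<.15)]
print(bar(P,YAW,cen=PL)[:4])
for n in ['knob_grip','panel_lock']: print([ (np.round(r['xyz'],4),r['confidence']) for r in bot.landmark_of(c,n)[:1]])
print(PL+.042*Z, proj(c,tgt(-.3)[0]))
```

```text
[  1.4   2.8 102.4  -0.6] [ 0.06090525 -0.35902039 -0.04600823]
(2472, array([ 0.00282922, -0.0005314 ]), np.float64(0.04943483802690828), np.float64(-0.2956043975191291))
[(array([ 0.5219, -0.1429,  0.1068]), 0.75)]
[(array([ 0.5391, -0.136 ,  0.0701]), 0.93)]
[ 0.5214162 -0.1414905  0.1080838] (np.float64(260.43417090691344), np.float64(166.07282574766984))
```

View pics/w1.png

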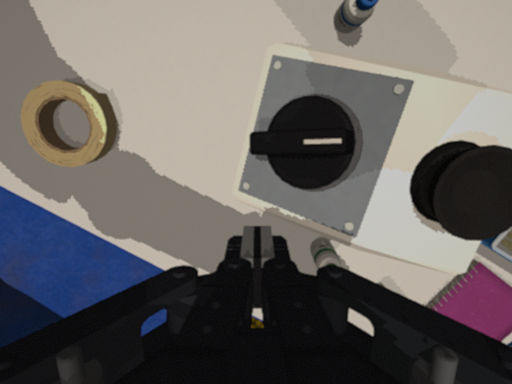

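The wrist view shows the bar at (300,142) with its white line to the right, up the slope. It agrees with the fit at θ ≈ -0.30. The finger (258,240) is clear on the bar's right side, so I'll descend.

Emit:
send_rows --deltas "0.001 0.003 0.05 0;0.001 0.003 0.09 0;0.001 0.003 0.102 0;0.001 0.003 0.102 0;0.001 0.003 0.102 0"

```text
t: 3.15
eef_pos: [0.5209, -0.191, 0.0991]
tool_rot: [0.001, 0.492, 0.871, 0.0]
contact_force: [-0.7, 0.3, -0.2]
gripper_width: -0.001
grasp_force: 0.0
```

Run:
```python
from h import *
for g in [.02,.004]:
    p,a=tgt(-.3,gap=g); print(delta(p,a))
for t in [-.2,-.1,0,.1]: print(t,delta(*tgt(t)))
```

```text
[ 1.1 -1.9  2.1 -0.4]
[17.1 -2.   2.1 -0.4]
-0.2 [23.9 -3.7  2.8  4.7]
-0.1 [26.9 -5.1  3.4  9.8]
0 [30.  -6.2  3.9 14.8]
0.1 [33.2 -7.1  4.3 19.9]
```

Emit:
send_rows --deltas "0.01 -0.002 0.002 0;0.017 -0.002 0.002 0;0.019 -0.002 0.002 0;0.021 -0.003 0.002 0;0.021 -0.003 0.002 0"

```text
t: 3.65
eef_pos: [0.508, -0.1751, 0.0965]
tool_rot: [0.002, 0.492, 0.871, 0.0]
contact_force: [3.8, -2.6, -0.1]
gripper_width: 0.002
grasp_force: 2.4
```

```bash
cat >> h.py <<'E'
def look(n='wrist'):
    c=bot.read_camera(n); P,C=cloud(c); r=bar(P[P[:,2]<.16],YAW,cen=PL,lo=.044,hi=.053)
    return c,r[:4]
E
python3 - <<'E'
from h import *
o=bot.get_obs(); print(o['contact_force'])
print(look()[1],look('side')[1],look('top')[1])
for t in [-.3,-.2,-.1,0,.1,.2]: print(t,delta(*tgt(t)))
E
```

```text
[ 3.7709038  -2.64283708 -0.11994977]
(8225, array([ 0.00228282, -0.0005501 ]), np.float64(0.04935046202007523), np.float64(-0.3358838931756563)) (25, array([-0.01595258, -0.03398182]), np.float64(0.0482842748371238), np.float64(-0.546289327111109)) (150, array([0.01264329, 0.00422827]), np.float64(0.047748638884481644), np.float64(-0.16754718513869823))
-0.3 [ 0.9  0.8 -0.5 -0.4]
-0.2 [ 3.7 -0.8  0.2  4.7]
-0.1 [ 6.7 -2.3  0.8  9.8]
0 [ 9.8 -3.4  1.2 14.9]
0.1 [13.  -4.2  1.6 19.9]
0.2 [16.2 -4.8  1.8 25. ]
```

Emit:
send_rows --deltas "0.002 0 0 2;0.004 -0.001 0 5;0.0055 -0.0015 0.0005 7.5;0.007 -0.002 0.001 10;0.007 -0.002 0.001 10"

```text
t: 4.3
eef_pos: [0.502, -0.1707, 0.0951]
tool_rot: [0.002, 0.567, 0.824, -0.0]
contact_force: [2.6, -3.7, 0.2]
gripper_width: -0.0
grasp_force: 2.5
```

```bash
cat >> h.py <<'E'
def line(c):
    # white line on the bar top -> angle
    P,C=cloud(c); q=(P-PL)@np.c_[X,Y,Z]; k=(abs(q[:,2]-.049)<.004)&(np.hypot(q[:,0],q[:,1])<.042)&(C.min(1)>130)
    q=q[k,:2]
    if len(q)<20: return len(q)
    m=q.mean(0); v=np.linalg.svd(q-m)[2][0]; v*=np.sign(v@m)
    return len(q),np.round(m,4),'pca',round(-np.arctan2(v[1],v[0]),3),'radial',round(-np.arctan2(m[1],m[0]),3)
E
python3 - <<'E'
from h import *
o=bot.get_obs(); print(o['contact_force'])
c,r=look(); print(r,line(c)); save(c,'w2')
for t in [-.1,0,.1,.2,.3]: print(t,delta(*tgt(t)))
E
```

```text
[ 2.58309778 -3.72020107  0.20193857]
(8194, array([ 0.00260677, -0.00065126]), np.float64(0.049303964733556443), np.float64(-0.12153274728844393)) (591, array([ 0.0188, -0.0001]), 'pca', np.float64(-0.099), 'radial', np.float64(0.005))
-0.1 [-0.2  0.7 -0.5 -0.3]
0 [ 2.6 -1.  -0.   4.8]
0.1 [ 5.6 -2.4  0.3  9.9]
0.2 [ 8.8 -3.5  0.5 15. ]
0.3 [12.  -4.3  0.6 20.1]
```

View pics/w2.png

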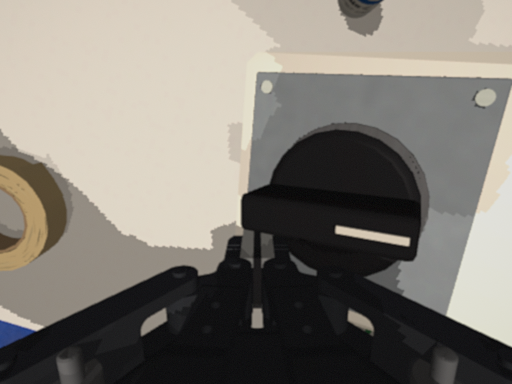

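The fingertip bears on the bar's lower end at (260,235), and the white line at (370,237) gives θ ≈ -0.10. I'll go on in small steps and watch the force.

Emit:
send_rows --deltas "0.0015 -0.0005 0 2.5;0.003 -0.001 0 5;0.003 -0.001 0 5"

```text
t: 4.65
eef_pos: [0.4994, -0.1684, 0.0948]
tool_rot: [0.001, 0.602, 0.798, -0.0]
contact_force: [1.8, -5.2, -1.6]
gripper_width: -0.002
grasp_force: 2.7
```

Emit:
send_rows --deltas "0.0015 -0.0005 0 2.5;0.003 -0.001 0 5;0.003 -0.001 0 5"

```text
t: 4.95
eef_pos: [0.4973, -0.1662, 0.0946]
tool_rot: [0.001, 0.636, 0.771, -0.001]
contact_force: [1.8, -6.3, -3.8]
gripper_width: -0.002
grasp_force: 3.3
```

Run:
```python
from h import *
o=bot.get_obs(); print(o['contact_force'])
c,r=look(); print(r,line(c))
for t in [.1,.2,.3,.4]: print(t,delta(*tgt(t)))
```

```text
[ 1.82739614 -6.27225622 -3.75327701]
(8115, array([ 0.00285144, -0.0008948 ]), np.float64(0.049226500502461704), np.float64(0.06730574886879859)) (586, array([ 0.0185, -0.0035]), 'pca', np.float64(0.135), 'radial', np.float64(0.188))
0.1 [-0.1  0.5 -0.2 -0.2]
0.2 [ 2.8 -1.2  0.1  4.9]
0.3 [ 5.8 -2.6  0.1 10.1]
0.4 [ 9.  -3.7  0.1 15.2]
```

Emit:
send_rows --deltas "0.0015 -0.0005 0 2.5;0.003 -0.0012 0.0002 5;0.003 -0.0012 0.0002 5"

```text
t: 5.3
eef_pos: [0.4952, -0.1638, 0.0944]
tool_rot: [0.001, 0.67, 0.743, -0.001]
contact_force: [1.4, -6.9, -2.8]
gripper_width: 0.0
grasp_force: 3.5
```

Emit:
send_rows --deltas "0.0015 -0.0005 0 2.5;0.003 -0.0012 0 5;0.003 -0.0012 0 5"

```text
t: 5.6
eef_pos: [0.4932, -0.1612, 0.0943]
tool_rot: [0.001, 0.702, 0.713, -0.001]
contact_force: [0.6, -7.0, -2.3]
gripper_width: -0.001
grasp_force: 3.7
```

Run:
```python
from h import *
o=bot.get_obs(); print(o['contact_force'])
c,r=look(); print(r,line(c))
for t in [.3,.4,.5,.6]: print(t,delta(*tgt(t)))
```

```text
[ 0.64945405 -7.02157495 -2.31779427]
(8020, array([ 0.00263672, -0.00123468]), np.float64(0.0491493989227933), np.float64(0.26552698698526084)) (390, array([ 0.0207, -0.0081]), 'pca', np.float64(0.359), 'radial', np.float64(0.372))
0.3 [ 0.1  0.4 -0.2  0. ]
0.4 [ 3.  -1.3 -0.2  5.2]
0.5 [ 6.  -2.7 -0.4 10.5]
0.6 [ 9.2 -3.9 -0.8 15.9]
```

Emit:
send_rows --deltas "0.0015 -0.0005 0 2.5;0.003 -0.0015 0 5;0.003 -0.0015 0 5"

```text
t: 5.95
eef_pos: [0.4916, -0.1583, 0.0943]
tool_rot: [0.001, 0.732, 0.681, -0.001]
contact_force: [-0.2, -8.1, -2.9]
gripper_width: -0.0
grasp_force: 3.9
```

Emit:
send_rows --deltas "0.0015 -0.0005 0 2.5;0.003 -0.0015 -0.0002 5;0.003 -0.0015 -0.0002 5"

```text
t: 6.25
eef_pos: [0.4901, -0.1551, 0.0944]
tool_rot: [0.001, 0.761, 0.649, -0.001]
contact_force: [-1.4, -6.9, -2.2]
gripper_width: -0.002
grasp_force: 3.7
```

Run:
```python
from h import *
o=bot.get_obs(); print(o['contact_force'])
c,r=look(); print(r,line(c))
for t in [.5,.6,.7,.8]: print(t,delta(*tgt(t)))
```

```text
[-1.40065694 -6.85133464 -2.20862975]
(7817, array([ 0.00211106, -0.00138878]), np.float64(0.04908454844683667), np.float64(0.4782929321460743)) 9
0.5 [-0.   0.3 -0.3  0.5]
0.6 [ 2.9 -1.4 -0.6  5.9]
0.7 [ 5.9 -2.8 -1.1 11.4]
0.8 [ 9.1 -4.  -1.7 17. ]
```

Emit:
send_rows --deltas "0.0015 -0.0007 -0.0003 3;0.003 -0.0014 -0.0006 6;0.003 -0.0014 -0.0006 6"

```text
t: 6.6
eef_pos: [0.4888, -0.1519, 0.0948]
tool_rot: [0.001, 0.794, 0.608, -0.001]
contact_force: [-0.4, -8.0, -2.3]
gripper_width: 0.004
grasp_force: 3.7
```

Emit:
send_rows --deltas "0.0015 -0.0007 -0.0003 2.7;0.003 -0.0014 -0.0005 5.5;0.003 -0.0014 -0.0005 5.5"

```text
t: 6.9
eef_pos: [0.4884, -0.1463, 0.0953]
tool_rot: [-0.0, 0.821, 0.57, -0.001]
contact_force: [-2.0, -2.4, -0.2]
gripper_width: 0.001
grasp_force: 1.5
```

Run:
```python
from h import *
o=bot.get_obs(); print(o['contact_force'])
c,r=look(); print(r,line(c)); 
for t in [.7,.8,.9,1.]: print(t,delta(*tgt(t)))
```

```text
[-1.9634809  -2.35906667 -0.19411595]
(7407, array([ 0.00079702, -0.00080846]), np.float64(0.04896639059144394), np.float64(0.8132617156138902)) 14
0.7 [-2.5  0.6 -0.1  0.1]
0.8 [ 0.4 -1.2 -0.7  5.7]
0.9 [ 3.4 -2.7 -1.4 11.5]
1.0 [ 6.5 -4.  -2.3 17.4]
```

The force fell from 8 to 2.4 N and the bar jumped to about 0.81, which is the notch. I'll back the finger off so the ball can centre the knob.

Emit:
send_rows --deltas "-0.005 0 0 0;-0.012 0 0 0;-0.02 0 -0.002 0;-0.02 0 -0.01 0;-0.02 0 -0.02 0"

```text
t: 7.45
eef_pos: [0.4823, -0.165, 0.116]
tool_rot: [-0.0, 0.821, 0.571, -0.0]
contact_force: [-0.3, 0.2, 1.6]
gripper_width: 0.001
grasp_force: 0.0
```

Run:
```python
from h import *
o=bot.get_obs(); print(o['contact_force'])
c,r=look(); print(r,line(c)); save(c,'w3')
c,r=look('top'); print(r)
c,r=look('side'); print(r)
```

```text
[-0.25397211  0.16817202  1.64387746]
(5844, array([ 0.00187299, -0.00176675]), np.float64(0.04913315823263303), np.float64(0.8736303038118085)) (279, array([ 0.011 , -0.0157]), 'pca', np.float64(0.807), 'radial', np.float64(0.958))
(140, array([-0.00385206,  0.00967727]), np.float64(0.04740703785840495), np.float64(0.7425884806325539))
(121, array([ 0.00834352, -0.01175249]), np.float64(0.04867024770227117), np.float64(0.8743453580711529))
```

View pics/w3.png

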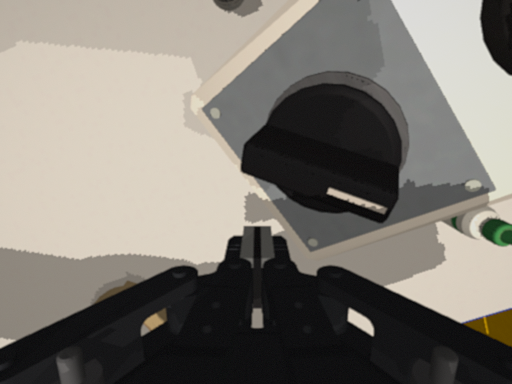

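The finger is clear of the bar, whose white line at (358,200) gives θ ≈ 0.85 after release. Now I'll go above the bar's centre for the push.

```bash
cat >> h.py <<'E'
def press(s): # TCP for finger edge s metres off the bar top (knob out) along Z
    return PL+(.049+s)*Z-.008*np.array([np.cos(YAW),np.sin(YAW),0])+[0,0,.008]
E
python3 - <<'E'
from h import *
print(bot.get_obs()['q'],press(.03),delta(press(.03),YAW),press(0))
E
```

```text
[ 0.43036284  0.38455609 -0.27133443  2.04041195  0.15096383  0.73249041
 -0.2898945 ] [ 0.49705494 -0.14857488  0.14875286] [ 19.8   7.2 -32.1  53.4] [ 0.51057885 -0.14464206  0.12226443]
```

Emit:
send_rows --deltas "0 0 -0.032 8;0.01 0.003 -0.04 16;0.02 0.007 -0.034 25;0.02 0.007 -0.032 34;0.02 0.007 -0.032 42"

```text
t: 8.1
eef_pos: [0.4961, -0.1476, 0.1472]
tool_rot: [-0.0, 0.971, 0.238, -0.0]
contact_force: [0.1, 0.1, -0.8]
gripper_width: 0.005
grasp_force: 0.0
```

Emit:
send_rows --deltas "0 0 0 8;0 0 0 11;0 0 0 11"

```text
t: 8.4
eef_pos: [0.496, -0.1479, 0.1473]
tool_rot: [-0.0, 0.989, 0.147, -0.0]
contact_force: [0.6, -1.0, -0.8]
gripper_width: 0.0
grasp_force: 0.0
```

Run:
```python
from h import *
for s in [.03,.003,0,-.01,-.012]: print(s,delta(press(s),YAW))
o=bot.get_obs(); print(o['contact_force'])
c,r=look(); print(r,line(c)); save(c,'w4')
```

```text
0.03 [ 0.8  0.9 -1.4  0.6]
0.003 [13.5  1.1 22.4  0.6]
0 [14.9  1.1 25.1  0.6]
-0.01 [19.6  1.1 33.9  0.6]
-0.012 [20.5  1.1 35.7  0.6]
[ 0.64552542 -1.03813911 -0.75266371]
(3476, array([ 0.00367386, -0.00344023]), np.float64(0.049084693867939275), np.float64(0.8767622031617466)) 15
```

View pics/w4.png

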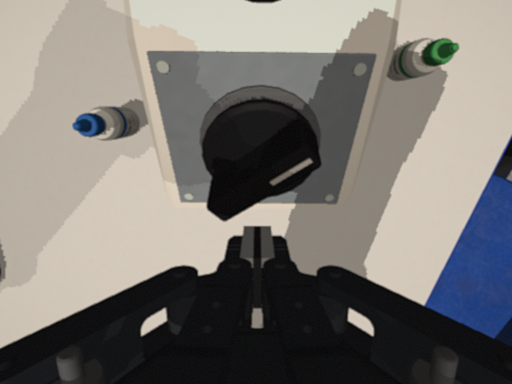

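The bar is at (265,175), ahead of and below the finger (258,235), with its line end to the right. Next I'll push in along the knob's axis.

Emit:
send_rows --deltas "0.007 0.001 0.01 0.6;0.0135 0.001 0.0224 0.6;0.015 0.001 0.025 0.6;0.017 0.001 0.0285 0.6;0.017 0.001 0.0285 0.6"

```text
t: 8.95
eef_pos: [0.5127, -0.1443, 0.1183]
tool_rot: [-0.0, 0.99, 0.141, -0.0]
contact_force: [-0.1, 0.4, 0.3]
gripper_width: 0.002
grasp_force: 0.0
```

Run:
```python
from h import *
for s in [0,-.004,-.007,-.01,-.012,-.015]: print(s,delta(press(s),YAW))
```

```text
0 [-2.1 -0.3 -3.9  0. ]
-0.004 [-0.2 -0.3 -0.4  0. ]
-0.007 [ 1.2 -0.3  2.2  0. ]
-0.01 [ 2.6 -0.3  4.9  0. ]
-0.012 [ 3.5 -0.3  6.6  0. ]
-0.015 [ 4.9 -0.3  9.3  0. ]
```

Emit:
send_rows --deltas "0.001 0 0.0015 0;0.0015 0 0.003 0;0.0015 0 0.003 0"

```text
t: 9.25
eef_pos: [0.5139, -0.144, 0.1159]
tool_rot: [-0.0, 0.99, 0.141, -0.0]
contact_force: [-0.9, 0.0, 2.0]
gripper_width: 0.002
grasp_force: 1.3
```

Emit:
send_rows --deltas "0.001 0 0.0015 0;0.0015 0 0.003 0;0.0015 0 0.003 0"

```text
t: 9.55
eef_pos: [0.515, -0.1437, 0.1135]
tool_rot: [0.0, 0.99, 0.141, -0.0]
contact_force: [-4.8, 0.4, 12.1]
gripper_width: -0.0
grasp_force: 6.3
```

Run:
```python
from h import *
for s in [0,-.01,-.015]: print(s,delta(press(s),YAW))
c,r=look(); print(r)
```

```text
0 [-4.5 -0.4 -8.7 -0. ]
-0.01 [ 0.2 -0.4  0.1 -0. ]
-0.015 [ 2.5 -0.4  4.5 -0. ]
(437, array([ 0.00663564, -0.00150063]), np.float64(0.04911130493925782), np.float64(-1.567131790024559))
```

Emit:
send_rows --deltas "0.001 0 0.0015 0;0.0015 0 0.003 0;0.0015 0 0.003 0"

```text
t: 9.9
eef_pos: [0.5154, -0.1439, 0.1128]
tool_rot: [0.0, 0.99, 0.141, -0.001]
contact_force: [-17.6, 0.8, 39.1]
gripper_width: 0.0
grasp_force: 20.7
```

Emit:
send_rows --deltas "0.001 0 0.0015 0;0.0015 0 0.003 0;0.0015 0 0.003 0"

```text
t: 10.2
eef_pos: [0.5157, -0.1441, 0.1122]
tool_rot: [0.0, 0.99, 0.14, -0.002]
contact_force: [-29.9, 1.6, 65.7]
gripper_width: -0.002
grasp_force: 35.7
```

Run:
```python
from h import *
for s in [-.01,-.015]: print(s,delta(press(s),YAW))
c=bot.read_camera('side'); P,C=cloud(c); q=(P-PL)@np.c_[X,Y,Z]
c=bot.read_camera('wrist'); save(c,'w5')
P,C=cloud(c); q=(P-PL)@np.c_[X,Y,Z]; k=(np.hypot(q[:,0],q[:,1])<.037)&(C.max(1)<60); print(np.histogram(q[k,2],np.arange(0,.056,.003)))
```

```text
-0.01 [-0.3 -0.9 -1.3 -0.1]
-0.015 [ 2.  -0.9  3.1 -0.1]
(array([   0,   63, 1601, 3224,  345,  400,  383,  398,  426,  432,  458,
        489, 1138, 1314,   29,   92,  104,  116]), array([0.   , 0.003, 0.006, 0.009, 0.012, 0.015, 0.018, 0.021, 0.024,
       0.027, 0.03 , 0.033, 0.036, 0.039, 0.042, 0.045, 0.048, 0.051,
       0.054]))
```

Force is at 72 N, so this is a hard stop. I'll back off along the axis and measure how far in the knob went.

Emit:
send_rows --deltas "-0.002 0 -0.004 0;-0.007 0 -0.013 0;-0.016 0 -0.03 0;-0.02 0 -0.04 0;-0.02 0 -0.04 0"

```text
t: 10.8
eef_pos: [0.4997, -0.1488, 0.148]
tool_rot: [0.0, 0.99, 0.141, 0.001]
contact_force: [0.1, 0.9, 0.2]
gripper_width: -0.003
grasp_force: 0.0
```

Run:
```python
from h import *
c=bot.read_camera('wrist'); save(c,'w6'); print(bot.get_obs()['contact_force'])
P,C=cloud(c); q=(P-PL)@np.c_[X,Y,Z]; k=(np.hypot(q[:,0],q[:,1])<.037)&(P[:,2]<.14); print(np.histogram(q[k,2],np.arange(0,.056,.002)))
for lo,hi in [(.035,.043),(.043,.053)]: print(bar(P[P[:,2]<.14],YAW,lo,hi,PL)[:4])
```

```text
[0.43444546 0.61392312 0.25506173]
(array([   0,   11,  200,  263, 2458, 1186,  141,  142,  154,  165,  159,
        163,  173,  172,  166,  191,  186,  193,  283, 1810,  810,    0,
          0,    0,    0,    0,    0]), array([0.   , 0.002, 0.004, 0.006, 0.008, 0.01 , 0.012, 0.014, 0.016,
       0.018, 0.02 , 0.022, 0.024, 0.026, 0.028, 0.03 , 0.032, 0.034,
       0.036, 0.038, 0.04 , 0.042, 0.044, 0.046, 0.048, 0.05 , 0.052,
       0.054]))
(3066, array([ 0.00319779, -0.0033509 ]), np.float64(0.039232498900806066), np.float64(0.878303210311468))
(0, array([nan, nan]), np.float64(nan), np.float64(-0.0))h.py:27: RuntimeWarning: Mean of empty slice.
  m=q[:,:2].mean(0); v=np.linalg.svd(q[:,:2]-m)[2][0]; v*=np.sign(v[0])
  ret = um.true_divide(
h.py:28: RuntimeWarning: Mean of empty slice.
  return len(q),m,q[:,2].mean(),-np.arctan2(v[1],v[0]),(x,y,z)
  ret = ret.dtype.type(ret / rcount)
```

View pics/w6.png

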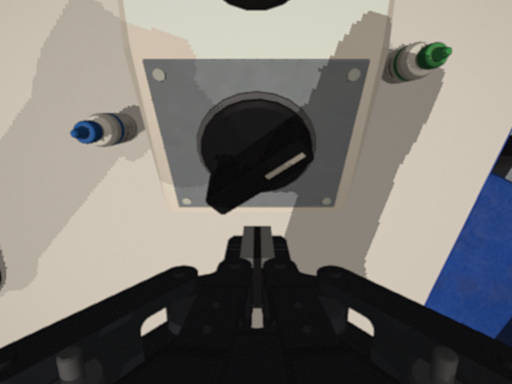

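The bar top now sits 39.2 mm off the panel, against 49.1 mm before, so the knob is in the full 10 mm and still at 0.88 rad. The picture shows it flush at (257,165), the gripper clear and both droppers standing.

```bash
python3 -c "
from station import bot
print(bot.hand_in())"
```

```text
the job is handed in; nothing more can be done
None
```

The mixer's drive is locked: the knob was turned clockwise into the notch at about 0.88 rad, pushed in the full 10 mm and released, with no bystander touched, and the job is handed in; the push peaked at about 72 N at the wrist, under the 120 N limit.

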